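# Wind the dwell timer and set it to 10

### The arm

A 6-joint arm with a two-finger parallel gripper is mounted at the origin on a cart in front of the work surface, level with it; the furniture and walls round the work are solid. World frame = base frame: x ahead of the robot, y to its left, z up, the work surface at z = 0. Lengths are in m, angles in rad, forces in N, time in s.
With the tool pointing down it reaches from about 0.275 to 0.75 m from the base axis. Payload 10.2 kg.
Tool frame: the origin (TCP) lies on the centre line of the jaws, within the pads' length; the fingertips stand 25 mm ahead of it and the grasp point (between the pads) lies 6 mm ahead of it; z points along the fingers, y is the line along which they close (so a half turn about z gives the same grasp; the last joint's range is limited). The gripper opens to 85 mm and grips with 20 to 120 N. Pads are 22 mm wide; open, the fingers measure 114 mm over their backs; the gripper's body (76 mm by 85 mm) begins 54 mm behind the grasp point. The pads swing forward as they close: fully open they stand 13 mm farther back than shut.
Start: joints at [-1.514, 0.313, 1.498, -0, 1.331, -0.223], TCP at [0.145, -0.505, 0.256] pointing down, gripper open.
Joint ranges: [-2.94, 2.94], [-0.97, 2.17], [0.19, 2.56], [-1.23, 4.37], [0.02, 3.11], [-2.88, 2.88]. Speed limits (rad/s): [2.39, 2.39, 3.01, 3.14, 3.14, 3.14].

### API

Orientations are given as a unit quaternion [w, x, y, z].
In Python, from plant import env, cams gives the robot as it stands. The module is installed in compiled form; this text tells all that it offers.
- The arm moves only by the tool jog_arm, never from a script. Its argument "moves" is one flat list of numbers, 7 for each row, row after row: the shift along the tool's x, y, z scaled (see below), then the turn, a rotation vector about the tool's x, y, z scaled (see below), then the closure, from 0 (fully open) to 1 (shut). A call has 1 to 20 rows; each row is the pose to reach, as a shift and turn from the pose commanded when the call began, along the tool's axes at that moment; what a row does not reach only later rows make up. The controller multiplies each number of a shift by 0.2 m and each number of a turn by pi/2 rad. A row lasts 1/12 s, in which the tool goes at most 41.7 mm and 7.16 degrees, less where a joint would pass 70% of its speed; a pose out of reach is approached as far as the arm can. A call with a number of a shift or a turn outside -1 to 1 is refused whole. A call with a gripper value outside its range is refused whole. The fingers move at their own pace and stop on an object; the grip force is fixed at half the most. Time passes only in rows, so rows that repeat a pose let the fingers close. It gives the time, the measured TCP pose, the force, the opening and the grip force at its end, in the units of the state.
- env.state(): the state, without advancing time (a new reading comes with each control period).
- cams.snapshot(name): name is "scene" or "top"; returns a dict with "frame" (480x640x3 uint8, blue, green, red), "fov_y" (degrees; the focal length in pixels is half the picture's height over the tangent of half this angle, whatever the lens; pixels are square), "cx", "cy" (the principal point, pixels), "R" (3x3) and "t" (3): a world point X has camera coordinates R X + t. Camera axes: x right, y down, z forward; pixel columns grow to the right and rows downward; lengths in m; the calibration is good to about 2 mm. A picture is of the moment at which its call begins. There is no depth.
- env.job_done(): hands the job in; it is judged then, once.
The state is a dict: "time_s": time; "q": joint angles; "joint_velocities": joint speeds; "tau": joint torques, N m; "tcp_pos": TCP position; "eef_rot": TCP orientation; "force": force on the tool from outside, world axes, zero at the start; "wrist_torque": the same for the moment, N m; "width": finger opening in m; "grip_force": force on a finger pad.
Only numpy, scipy, OpenCV 4.12 (cv2) and the standard library are available. Lean on these libraries where they do the work, as an engineer would, in place of code of your own. Each camera call takes 0.05 s, during which the arm holds its last target. There are 200 camera calls.

### The job

Get the small white dwell timer ready for the next hardness indentation: press it down on the bench through its knob so that the light body does not spin or wander, wind the stiff knob clockwise until its white line is past the 15, then come back and leave the line on the 10. Press firmly but not with brute force, and leave the block, the dish and the loupe beside it where they lie.

Things in the scene. Friction and masses are not known exactly. Their poses are not given: they have to be found in the camera images.
- dwell_timer: Free-standing clockwork timer: white box 73 x 73 x 20 mm high, about 0.16 kg, a black knob on top, a short loose black lead from its +y side. Origin on the bench, 61 mm in +x and 35 mm in +y (its own axes) from the knob's axis, beside the box. z up; own +x points from the knob to the dial's 0, so clockwise from above the 0, 5 (60 deg), 10, 15 (180 deg), 20, 25 stand round the knob.
- timer_knob_top (a point): Centre of the black knob's top face, on its axis, which is the middle of the white box. The knob is round, 34 mm across and 14 mm high: it stands from 20 mm (top of the box) to 34 mm above the bench. It turns with its white pointer line.
- timer_corner (a point): The corner of the white box's top just outside the dial's 11, on its own -x, -y side (a small screw head there, another in the opposite corner): 44 mm from the knob's axis, 20 mm above the bench. It shows whether the box has spun.
- dwell_timer_knob (a joint): Knob angle in its box, rad: 0 with the pointer at 0, grows clockwise from above, 0.2094 a mark: 10 is 2.094, 15 is 3.142; stop at 5.24. Starts between 2 and 5. It stays where it is left. Winding takes 0.11 Nm plus 0.018 per rad wound, more than the box's weight holds: unpressed, the box turns too. 14 to 18 N down through the knob holds it; over 30 N on the bench, even as a knock, is too much.
- ref_block: Steel hardness reference block, a disc 58 mm across and 12 mm high lying near the timer; origin at its underside's centre. To be left alone.
- petri_dish: Clear flat dish, 63 mm across, 15 mm high, on the timer's right; origin at its underside's centre. To be left alone.
- loupe: Black eye loupe, 37 mm across, 31 mm high, on the timer's left; origin at its underside's centre. To be left alone.
Not all that is in view belongs to the job. Leave any turquoise look-alike of the dwell_timer alone.

How it is judged:
On the way:
1. the knob is wound past the 15 (value of joint dwell_timer_knob above 3.18 rad), for 0.1 s.
At the end, for the whole second after the job is handed in: The knob's pointer rests on the 10 (2.094 rad, within 0.15 rad, 0.7 of a mark), having been past the 15; the timer stands flat, at rest and let go, its knob axis and its corner by the 11 each within 15 mm of where they started (value of joint dwell_timer_knob between 1.944 and 2.244 rad and angle between dwell_timer's own z axis and vertical below 0.05 rad and height (world z) of dwell_timer below 0.004 m and linear speed of dwell_timer below 0.01 m/s and distance of each of timer_knob_top, timer_corner from where it was at the start of the episode below 0.015 m and contact force between the fingers and dwell_timer below 0.2 N); the robot touches nothing.
It fails at once if the timer's box spins or wanders: its corner by the 11 or its knob axis more than 15 mm from where it stood (distance of any of timer_corner, timer_knob_top from where it was at the start of the episode above 0.015 m).
It fails at once if the timer is pressed on the bench with more than 30 N (contact force between dwell_timer and bench_top_c0 above 30 N).
It fails at once if the reference block, the dish or the loupe is pushed more than 10 mm (distance of any of ref_block, petri_dish, loupe from where it was at the start of the episode above 0.01 m).
It also fails if it takes over 64 s, if anything falls off the work surface, if the arm or the gripper's body presses on something with over 40 N, if the wrist force passes 120 N, or if a joint passes its speed limit or range.

## Working session

There is one attempt and no reset: what is moved stays moved. The work goes in short steps, Python scripts to look and compute and a tool call to move; the robot and the scene stay as the last step left them, time stands still between calls to the robot, and variables do not carry over. Pictures are saved under pics/ and viewed, at most 10 in all, crops included, and the job is handed in when it is done.

Besides the shell and the picture viewer there is one more tool, called in YAML: its name, and indented under it one key for each argument. jog_arm: Moves the arm, as the interface text tells. Shifts and turns lie within -1 to 1; 1 stands for 0.2 m of shift or pi/2 rad of turn. Its arguments: {"type":"object","properties":{"moves":{"type":"array","items":{"type":"number"}}},"required":["moves"]}

```bash
mkdir -p pics; python3 - <<'E'
from plant import env,cams
import cv2
for n in("top","scene"):
    s=cams.snapshot(n); cv2.imwrite(f"pics/{n}0.png",s["frame"]); print(n,s["fov_y"],s["cx"],s["cy"],s["R"],s["t"])
s=env.state(); print({k:s[k] for k in("time_s","tcp_pos","eef_rot","force","width")})
E
```

```text
top 47.154276095371 323.570289262387 241.32112740677346 [[ 0.01563597 -0.99986571 -0.00490597]
 [-0.99772309 -0.01528015 -0.0656899 ]
 [ 0.06560611  0.00592193 -0.99782803]] [0.03689216 0.53930708 0.97647134]
scene 48.15721401263893 315.72104536555935 233.35434705754685 [[-0.8541081  -0.51994333  0.01258113]
 [-0.28609116  0.44948393 -0.8462364 ]
 [ 0.43433995 -0.72637672 -0.53265906]] [0.48040144 0.20759435 0.76661422]
{'time_s': 0.1, 'tcp_pos': array([ 0.14496117, -0.50438448,  0.25578766]), 'eef_rot': array([-5.79497497e-04,  9.90232784e-01,  1.39422713e-01,  6.26869992e-05]), 'force': array([-0.21177059, -0.35302096,  0.51052723]), 'width': 0.08512935091996628}
```

View pics/top0.png

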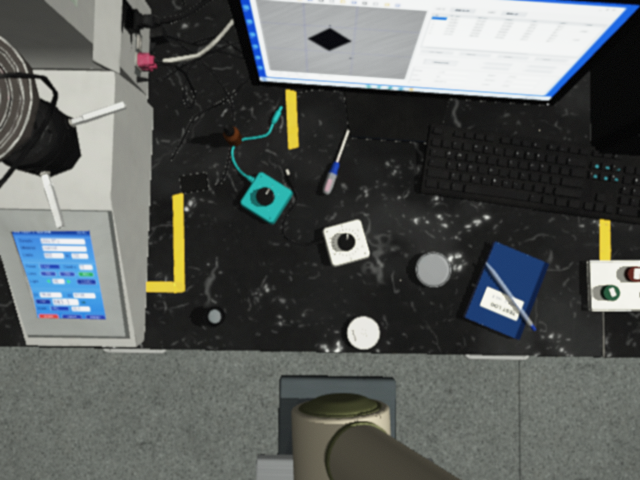

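View pics/scene0.png

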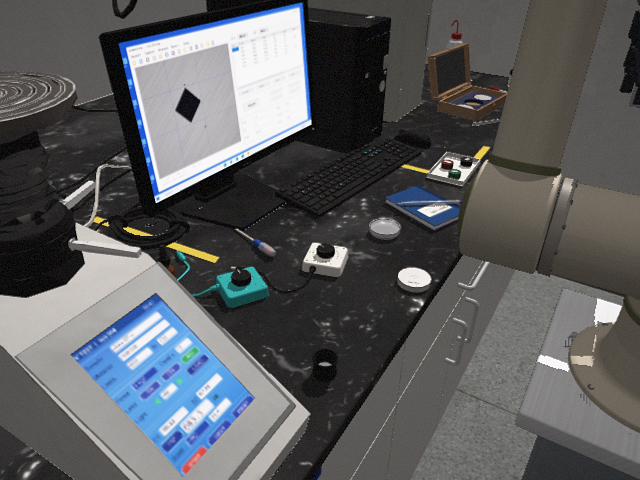

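The top view shows the white timer at about (346,242), the turquoise look-alike at (265,197), the dish at (433,270), the disc at (363,333) and the loupe at (214,316). Next I'll zoom in on the timer for its dial and pointer.

```bash
cat > h.py <<'E'
import numpy as np
def K(s): 
    f=240/np.tan(np.radians(s["fov_y"])/2); return np.array([[f,0,s["cx"]],[0,f,s["cy"]],[0,0,1]])
def unproj(s,u,v,z):
    R=np.array(s["R"]);t=np.array(s["t"]);d=R.T@np.linalg.solve(K(s),[u,v,1]);c=-R.T@t
    return c+d*(z-c[2])/d[2]
def proj(s,X):
    p=K(s)@(np.array(s["R"])@X+s["t"]); return p[:2]/p[2]
E
python3 - <<'E'
from plant import env,cams
import cv2,numpy as np
from h import *
a=cams.snapshot("top");b=cams.snapshot("scene")
A=a["frame"][212:272,312:382]; B=b["frame"][230:290,290:360]
f=lambda x:cv2.resize(x,(400,343),interpolation=cv2.INTER_CUBIC)
cv2.imwrite("pics/z.png",np.hstack([f(A),f(B)]))
m=(a["frame"][205:280,305:390].min(2)>130).astype(np.uint8)
n,l,st,ce=cv2.connectedComponentsWithStats(m); i=1+st[1:,4].argmax()
c=cv2.findContours((l==i).astype(np.uint8),0,1)[0][0]
box=cv2.boxPoints(cv2.minAreaRect(cv2.convexHull(c)))+[305,205]
W=np.array([unproj(a,*p,.02) for p in box]);print(box,W.round(4),W.mean(0),np.linalg.norm(W-np.roll(W,1,0),axis=1))
print(np.degrees(np.arctan2(*(W-np.roll(W,1,0))[:,1::-1].T)))
k=(a["frame"][222:262,326:366].max(2)<70).astype(np.uint8)
n,l,st,ce=cv2.connectedComponentsWithStats(k);print(st[:,4],ce+[326,222],"knob",unproj(a,*(ce[1+st[1:,4].argmax()]+[326,222]),.03))
c=W.mean(0);c[2]=.034;print("scene knob px",proj(b,c),"base",proj(a,np.zeros(3)))
E
```

```text
[[322.17693329 228.31537819]
 [360.08461761 217.97692299]
 [370.46923065 256.05384064]
 [332.56154633 266.39229584]] [[ 0.562   0.0481  0.02  ]
 [ 0.5818 -0.0201  0.02  ]
 [ 0.5132 -0.0396  0.02  ]
 [ 0.4936  0.0283  0.02  ]] [0.53768048 0.00417333 0.02      ] [0.07124018 0.07106953 0.07130528 0.07073965]
[  16.10451744  -73.81789785 -164.16050815  106.13035869]
[1276   45   25  199   38   17] [[345.96003135 241.71081505]
 [331.44444444 223.2       ]
 [364.12       225.64      ]
 [345.51256281 241.91457286]
 [327.02631579 255.89473684]
 [361.94117647 260.41176471]] knob [0.53740923 0.00597405 0.03      ]
scene knob px [326.37559542 248.09607689] base [344.34748818 545.05206229]
```

View pics/z.png

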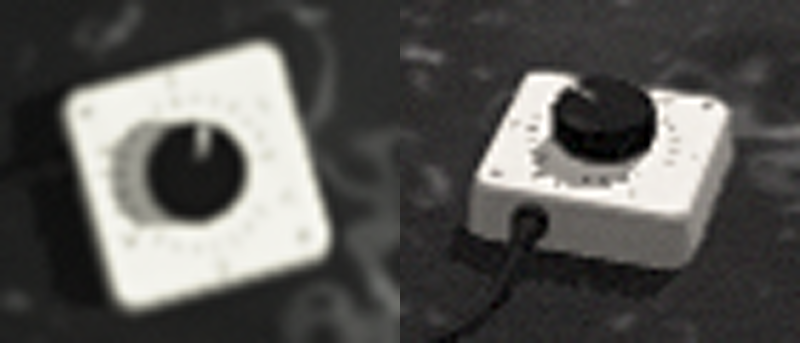

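The timer fits its 73 mm square, with the knob axis at about (0.538, 0.0045) and own +x at 16° yaw. The pointer is about 28° clockwise of 0. The scene view agrees: the projected knob top falls on the knob. A single grasp should cover about 165° if q6 starts near -110°. I'll move over it first.

jog_arm:
  moves: [0.864,-0.637,0,0,0,0,0,0.864,-0.637,0,0,0,0,0,0.864,-0.637,0,0,0,0,0,0.864,-0.637,0,0,0,0,0,0.864,-0.637,0,0,0,0,0,0.864,-0.637,0,0,0,0,0,0.864,-0.637,0,0,0,0,0]

```text
time_s: 0.78
tcp_pos: [0.277, -0.3328, 0.2565]
eef_rot: [0.0, 0.99, 0.141, 0.0]
force: [0.2, -0.3, 0.2]
width: 0.0855
grip_force: 0.0
```

jog_arm:
  moves: [0.864,-0.637,0,0,0,0,0,0.864,-0.637,0,0,0,0,0,0.864,-0.637,0,0,0,0,0,0.864,-0.637,0,0,0,0,0,0.864,-0.637,0,0,0,0,0,0.864,-0.637,0,0,0,0,0,0.864,-0.637,0,0,0,0,0]

```text
time_s: 1.37
tcp_pos: [0.4075, -0.1638, 0.2561]
eef_rot: [-0.0, 0.99, 0.141, -0.0]
force: [1.1, -1.2, 0.3]
width: 0.0851
grip_force: 0.0
```

jog_arm:
  moves: [0.864,-0.637,0,0,0,0,0,0.864,-0.637,0,0,0,0,0,0.864,-0.637,0,0,0,0,0,0.864,-0.637,0,0,0,0,0,0.864,-0.637,0,0,0,0,0,0.864,-0.637,0,0,0,0,0,0.864,-0.637,0,0,0,0,0]

```text
time_s: 1.95
tcp_pos: [0.5384, 0.0051, 0.2556]
eef_rot: [0.0, 0.99, 0.14, -0.0]
force: [-0.0, -1.6, 0.4]
width: 0.0854
grip_force: 0.0
```

```bash
cat >> h.py <<'E'
from scipy.spatial.transform import Rotation as Ro
def rel(s,target):
    w,x,y,z=s["eef_rot"]; r=Ro.from_quat([x,y,z,w]); d=r.inv().apply(np.array(target)-s["tcp_pos"])/.2
    print("t",s["time_s"],"tcp",s["tcp_pos"].round(4),"F",s["force"].round(1),"M",s["wrist_torque"].round(3),"w",s["width"],"grip",s["grip_force"]);
    X=r.as_matrix(); print("q",s["q"].round(3),"yaw x",np.degrees(np.arctan2(X[1,0],X[0,0])).round(2),"z",X[:,2].round(4),"shift units",d.round(4))
E
python3 -c "
from h import *
from plant import env
rel(env.state(),[.5377,.0047,.25])"
```

```text
t 1.95 tcp [0.5384 0.0051 0.2556] F [-0.  -1.6  0.4] M [-0.038 -0.006  0.003] w 0.08542003806633873 grip 0.0
q [-0.208  0.344  1.457 -0.     1.341  1.082] yaw x 16.08 z [-9.e-04 -2.e-04 -1.e+00] shift units [-0.004   0.0011  0.0278]
```

jog_arm:
  moves: [-0.004,0.001,0.5,0,0,-0.93,0,-0.004,0.001,0.5,0,0,-0.93,0,-0.004,0.001,0.5,0,0,-0.93,0,-0.004,0.001,0.5,0,0,-0.93,0,-0.004,0.001,0.5,0,0,-0.93,0,-0.004,0.001,0.5,0,0,-0.93,0,-0.004,0.001,0.5,0,0,-0.93,0,-0.004,0.001,0.5,0,0,-0.93,0,-0.004,0.001,0.5,0,0,-0.93,0,-0.004,0.001,0.5,0,0,-0.93,0,-0.004,0.001,0.5,0,0,-0.93,0,-0.004,0.001,0.5,0,0,-0.93,0,-0.004,0.001,0.5,0,0,-0.93,0]

```text
time_s: 3.03
tcp_pos: [0.5364, 0.0025, 0.1564]
eef_rot: [0.0, 0.645, 0.764, -0.0]
force: [-0.2, -0.6, -0.7]
width: 0.0856
grip_force: 0.0
```

jog_arm:
  moves: [0,0,0.2,0,0,-0.93,0,0,0,0.2,0,0,-0.93,0,0,0,0.2,0,0,-0.93,0,0,0,0.2,0,0,-0.93,0,0,0,0.2,0,0,-0.93,0,0,0,0.2,0,0,-0.93,0,0,0,0.2,0,0,-0.93,0,0,0,0.2,0,0,-0.93,0,0,0,0.2,0,0,-0.93,0,0,0,0.2,0,0,-0.93,0,0,0,0.2,0,0,-0.93,0,0,0,0.2,0,0,-0.93,0,0,0,0.2,0,0,-0.93,0,0,0,0.2,0,0,-0.93,0]

```text
time_s: 4.2
tcp_pos: [0.5367, 0.004, 0.1164]
eef_rot: [-0.0, -0.027, 1.0, -0.0]
force: [0.3, 0.3, 0.3]
width: 0.0853
grip_force: 0.0
```

```bash
python3 -c "
from h import *
from plant import env,cams
import cv2
rel(env.state(),[.5377,.0047,.049])
f=lambda n,r,c:cv2.resize(cams.snapshot(n)['frame'][r:r+150,c:c+170],(400,353),interpolation=cv2.INTER_CUBIC)
cv2.imwrite('pics/a.png',np.hstack([f('top',170,260),f('scene',170,240)]))"
```

```text
t 4.2 tcp [0.5367 0.004  0.1164] F [0.3 0.3 0.3] M [-0.018 -0.005 -0.024] w 0.08534118424056426 grip 0.0
q [-0.211  0.489  1.635 -0.     1.018 -1.835] yaw x -176.94 z [-1.e-04 -2.e-04 -1.e+00] shift units [-0.0052  0.0035  0.3369]
```

View pics/a.png

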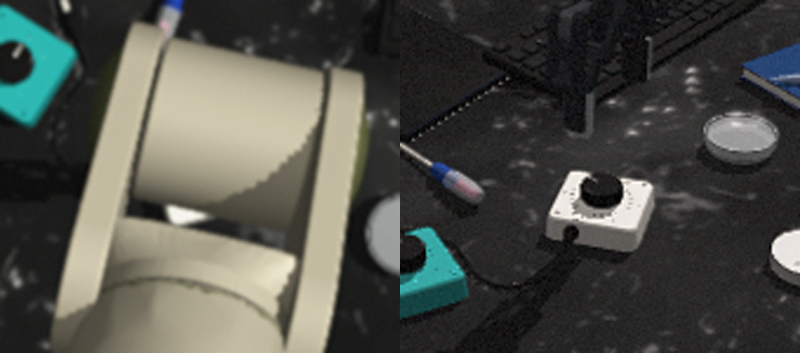

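The scene view shows the open fingers above the timer, with the knob at about (600,190) in the crop. I'll descend, close partway and check tip height.

jog_arm:
  moves: [-0.005,0.003,0.15,0,0,0,0,-0.005,0.003,0.25,0,0,0,0.2,-0.005,0.003,0.3,0,0,0,0.4,-0.005,0.003,0.33,0,0,0,0.42,-0.005,0.003,0.33,0,0,0,0.42,-0.005,0.003,0.33,0,0,0,0.42,-0.005,0.003,0.33,0,0,0,0.42,-0.005,0.003,0.33,0,0,0,0.42]

```text
time_s: 4.97
tcp_pos: [0.5384, 0.006, 0.0513]
eef_rot: [0.001, -0.03, 1.0, -0.0]
force: [0.2, -0.1, -0.2]
width: 0.0494
grip_force: 0.0
```

```bash
python3 -c "
from h import *
from plant import env,cams
import cv2
rel(env.state(),[.5377,.0047,.049])
b=cams.snapshot('scene')
cv2.imwrite('pics/b.png',cv2.resize(b['frame'][210:285,280:380],(800,600),interpolation=cv2.INTER_CUBIC))"
```

```text
t 4.9667 tcp [0.5384 0.006  0.0513] F [ 0.2 -0.1 -0.2] M [-0.008  0.004  0.007] w 0.049396017031576527 grip 0.0
q [-0.206  0.591  1.673 -0.     0.875 -1.837] yaw x -176.58 z [ 1.7e-03 -4.0e-04 -1.0e+00] shift units [ 0.0041 -0.0065  0.0114]
```

View pics/b.png

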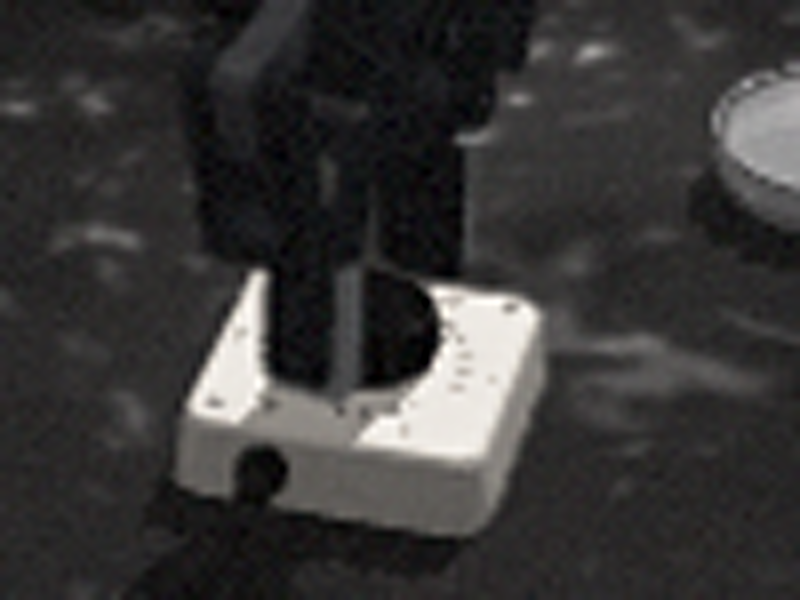

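```bash
python3 -c "
from h import *
from plant import cams
b=cams.snapshot('scene')
for z in (.02,.023,.026,.03,.034): print(z,(proj(b,np.array([.5275,.0307,z]))-[280,210])*8, (proj(b,np.array([.5275,.038,z]))-[280,210])*8)
print((proj(b,np.array([.5377,.0047,.034]))-[280,210])*8)"
```

```text
0.02 [348.90920693 425.83430745] [332.22675999 441.88194325]
0.023 [349.18289491 414.88347894] [332.47407745 430.89719444]
0.026 [349.45749444 403.89617784] [332.7222232  419.87565679]
0.03 [349.82505297 389.18939228] [333.05437985 405.12272601]
0.034 [350.19425103 374.41700595] [333.38802638 390.30362132]
[369.76190796 305.82850223]
```

Tips are at about z = 0.030 now, 21 mm ahead of the TCP. Dropping 5 mm and closing should put them at about 0.023 on the knob.

jog_arm:
  moves: [0.004,-0.006,0.012,0,0,0,0.42,0.004,-0.006,0.024,0,0,0,0.42,0.004,-0.006,0.024,0,0,0,0.42,0.004,-0.006,0.024,0,0,0,0.5,0.004,-0.006,0.024,0,0,0,0.54,0.004,-0.006,0.024,0,0,0,0.58,0.004,-0.006,0.024,0,0,0,0.62,0.004,-0.006,0.024,0,0,0,0.66,0.004,-0.006,0.024,0,0,0,0.7,0.004,-0.006,0.024,0,0,0,0.8,0.004,-0.006,0.024,0,0,0,1,0.004,-0.006,0.024,0,0,0,1,0.004,-0.006,0.024,0,0,0,1,0.004,-0.006,0.024,0,0,0,1]

```text
time_s: 6.23
tcp_pos: [0.5373, 0.0048, 0.046]
eef_rot: [0.0, -0.03, 1.0, -0.0]
force: [-2.3, -2.0, 5.7]
width: 0.0306
grip_force: 58.9
```

```bash
python3 -c "
from h import *
from plant import env,cams
import cv2
rel(env.state(),[.5377,.0047,.0465])
b=cams.snapshot('scene')
cv2.imwrite('pics/c.png',cv2.resize(b['frame'][210:285,280:380],(800,600),interpolation=cv2.INTER_CUBIC))"
```

```text
t 6.2333 tcp [0.5373 0.0048 0.046 ] F [-2.3 -2.   5.7] M [-0.097  0.349  0.02 ] w 0.030604200437593838 grip 58.931584507226944
q [-0.209  0.599  1.678 -0.     0.864 -1.84 ] yaw x -176.56 z [ 3.e-04 -3.e-04 -1.e+00] shift units [-0.0021 -0.0005 -0.0025]
```

View pics/c.png

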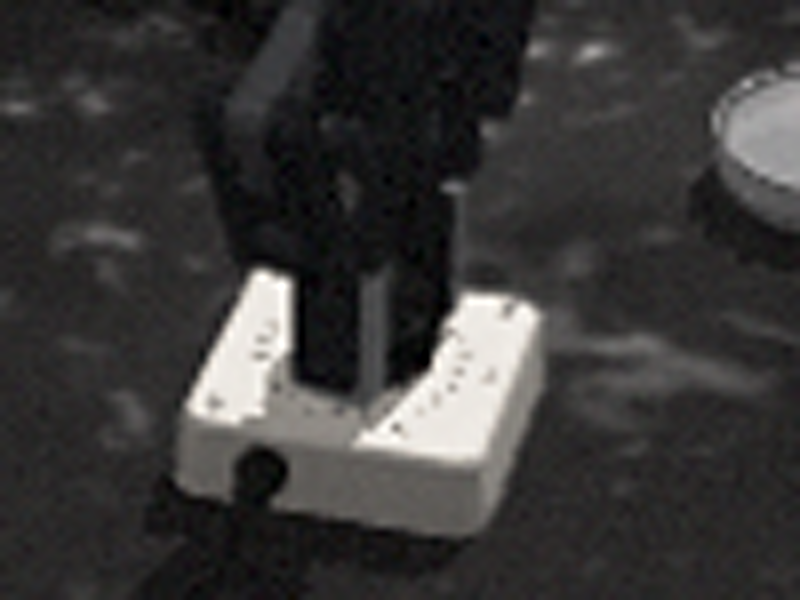

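The grip is on the knob at 59 N. The box hasn't moved, the tips clear its top, and the press is 5.7 N. I'll add to the press in small steps.

jog_arm:
  moves: [0,0,0.002,0,0,0,1,0,0,0.002,0,0,0,1,0,0,0.002,0,0,0,1,0,0,0.002,0,0,0,1]

```text
time_s: 6.62
tcp_pos: [0.5373, 0.0048, 0.0459]
eef_rot: [0.0, -0.03, 1.0, -0.0]
force: [-4.6, -1.1, 8.8]
width: 0.0305
grip_force: 59.3
```

jog_arm:
  moves: [0.002,0,0.002,0,0,0,1,0.002,0,0.004,0,0,0,1,0.002,0,0.004,0,0,0,1,0.002,0,0.004,0,0,0,1]

```text
time_s: 6.95
tcp_pos: [0.5373, 0.0048, 0.0458]
eef_rot: [0.001, -0.03, 1.0, -0.0]
force: [-5.4, -0.1, 16.3]
width: 0.0307
grip_force: 59.9
```

jog_arm:
  moves: [0,0,0,0,0,0.05,1,0,0,0,0,0,0.1,1,0,0,0,0,0,0.15,1,0,0,0,0,0,0.2,1,0,0,0,0,0,0.25,1,0,0,0,0,0,0.25,1]

```text
time_s: 7.45
tcp_pos: [0.5374, 0.0057, 0.0459]
eef_rot: [0.001, 0.168, 0.986, 0.001]
force: [-3.2, 5.6, 15.6]
width: 0.0304
grip_force: 59.9
```

```bash
python3 -c "
from h import *
from plant import env
rel(env.state(),[.5377,.0047,.0465])"
```

```text
t 7.45 tcp [0.5374 0.0057 0.0459] F [-3.2  5.6 15.6] M [ 1.091  0.589 -0.092] w 0.030389982493729106 grip 59.871071856468916
q [-0.208  0.598  1.679  0.002  0.862 -1.443] yaw x 160.7 z [ 0.0019  0.001  -1.    ] shift units [-0.0033 -0.0042 -0.0031]
```

jog_arm:
  moves: [0,0,0,0,0,0.05,1,0,0,0,0,0,0.1,1,0,0,0,0,0,0.15,1,0,0,0,0,0,0.2,1,0,0,0,0,0,0.25,1,0,0,0,0,0,0.3,1,0,0,0,0,0,0.35,1,0,0,0,0,0,0.4,1,0,0,0,0,0,0.4,1]

```text
time_s: 8.2
tcp_pos: [0.5382, 0.0054, 0.0459]
eef_rot: [0.002, 0.464, 0.886, 0.001]
force: [0.9, 4.7, 11.9]
width: 0.0306
grip_force: 59.5
```

```bash
python3 -c "
from h import *
from plant import env,cams
import cv2
rel(env.state(),[.5377,.0047,.0465])
b=cams.snapshot('scene')
cv2.imwrite('pics/d.png',cv2.resize(b['frame'][210:285,280:380],(800,600),interpolation=cv2.INTER_CUBIC))"
```

```text
t 8.2 tcp [0.5382 0.0054 0.0459] F [ 0.9  4.7 11.9] M [ 0.723 -0.152 -0.11 ] w 0.03059469379293251 grip 59.45823835674673
q [-0.208  0.599  1.678  0.002  0.861 -0.815] yaw x 124.69 z [ 4.3e-03  3.0e-04 -1.0e+00] shift units [-0.0013 -0.0041 -0.0029]
```

View pics/d.png

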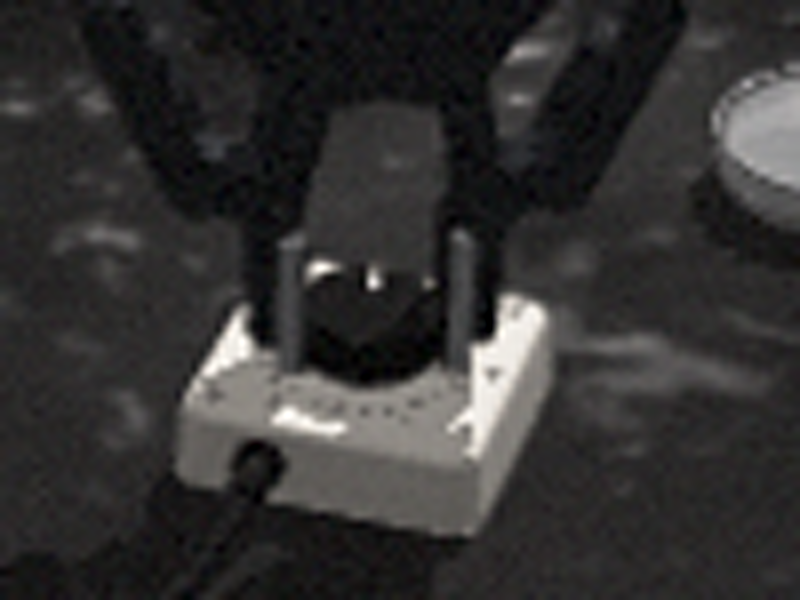

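The knob is turning and the box sits within about 1 mm of where it was. The press has eased to 12 N, so I'll restore it while winding on.

jog_arm:
  moves: [0,0,0.001,0,0,0,1,0,0,0.003,0,0,0,1,0,0,0.003,0,0,0.05,1,0,0,0.003,0,0,0.1,1,0,0,0.003,0,0,0.15,1,0,0,0.003,0,0,0.2,1,0,0,0.003,0,0,0.25,1,0,0,0.003,0,0,0.3,1,0,0,0.003,0,0,0.35,1,0,0,0.003,0,0,0.35,1]

```text
time_s: 9.08
tcp_pos: [0.5391, 0.0051, 0.0459]
eef_rot: [0.003, 0.687, 0.727, 0.002]
force: [3.3, 4.2, 14.1]
width: 0.0304
grip_force: 59.6
```

jog_arm:
  moves: [0,0,0.002,0,0,0,1,0,0,0.002,0,0,0.05,1,0,0,0.002,0,0,0.1,1,0,0,0.002,0,0,0.15,1,0,0,0.002,0,0,0.2,1,0,0,0.002,0,0,0.25,1,0,0,0.002,0,0,0.3,1,0,0,0.002,0,0,0.35,1,0,0,0.002,0,0,0.4,1,0,0,0.002,0,0,0.4,1]

```text
time_s: 9.92
tcp_pos: [0.5398, 0.0044, 0.0459]
eef_rot: [0.003, 0.878, 0.479, 0.003]
force: [4.9, 0.1, 14.5]
width: 0.0307
grip_force: 59.6
```

```bash
python3 -c "
from h import *
from plant import env,cams
import cv2
rel(env.state(),[.5377,.0047,.0465])
b=cams.snapshot('scene')
cv2.imwrite('pics/e.png',cv2.resize(b['frame'][210:285,280:380],(800,600),interpolation=cv2.INTER_CUBIC))"
```

```text
t 9.9167 tcp [0.5398 0.0044 0.0459] F [ 4.9  0.1 14.5] M [ 0.033 -0.729 -0.008] w 0.030674985866916443 grip 59.62370603810996
q [-0.209  0.6    1.676  0.     0.857  0.363] yaw x 57.19 z [ 0.0087 -0.0015 -1.    ] shift units [-0.0043 -0.0097 -0.0032]
```

View pics/e.png

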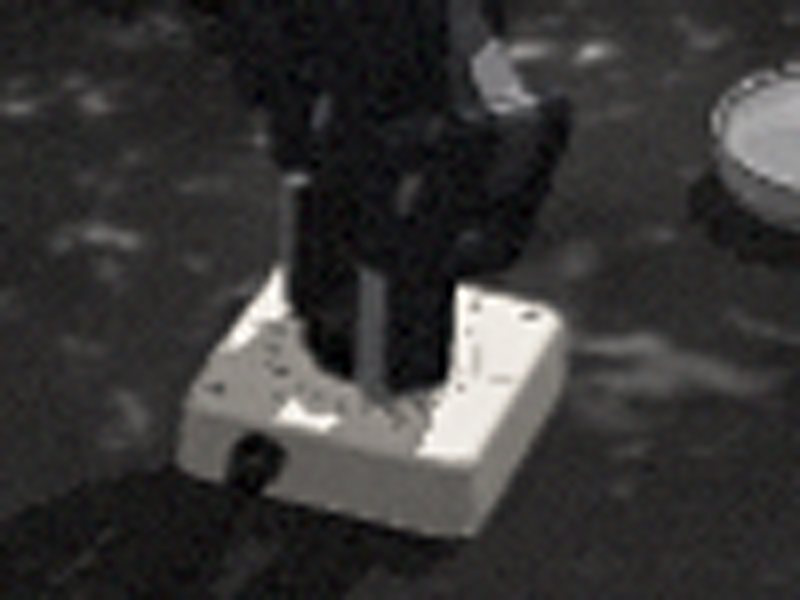

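The box has crept: the far screw moved from about (510,308) to (530,316), roughly 6 mm. I'll take off the lateral load and press at about 18 N before continuing.

jog_arm:
  moves: [0.002,0.003,0.002,0,0,0,1,0.002,0.003,0.002,0,0,0,1,0.002,0.003,0.002,0,0,0,1]

```text
time_s: 10.22
tcp_pos: [0.5399, 0.0044, 0.0458]
eef_rot: [0.002, 0.877, 0.48, 0.003]
force: [-0.1, -1.0, 20.6]
width: 0.0303
grip_force: 60.3
```

```bash
python3 - <<'E'
from h import *
from plant import env,cams
import cv2
rel(env.state(),[.5377,.0047,.0465])
b=cams.snapshot('scene')
# displacement from pixels (8x crop): screw by the 11, unprojected at z=.02
for p in ((510,308),(515,312),(530,316)): print(unproj(b,280+p[0]/8,210+p[1]/8,.02).round(4))
E
```

```text
t 10.2167 tcp [0.5399 0.0044 0.0458] F [-0.1 -1.  20.6] M [ 0.028  0.17  -0.09 ] w 0.030286974619595664 grip 60.29651211574674
q [-0.209  0.601  1.675  0.     0.859  0.36 ] yaw x 57.42 z [ 0.0069 -0.0014 -1.    ] shift units [-0.0046 -0.0101 -0.0035]
[ 0.5199 -0.0303  0.02  ]
[ 0.5181 -0.0295  0.02  ]
[ 0.5143 -0.0299  0.02  ]
```

jog_arm:
  moves: [0,0,0,0,0,0.04,1,0,0,0,0,0,0.08,1,0,0,0,0,0,0.12,1,0,0,0,0,0,0.16,1,0,0,0,0,0,0.2,1,0,0,0,0,0,0.24,1,0,0,0,0,0,0.28,1,0,0,0,0,0,0.28,1]

```text
time_s: 10.93
tcp_pos: [0.5407, 0.0037, 0.0459]
eef_rot: [0.003, 0.961, 0.276, 0.004]
force: [4.0, -3.8, 17.3]
width: 0.0304
grip_force: 59.9
```

```bash
python3 - <<'E'
from h import *
from plant import env,cams
import cv2
rel(env.state(),[.5377,.0047,.0465])
b=cams.snapshot('scene')
cv2.imwrite('pics/f.png',cv2.resize(b['frame'][210:285,280:380],(800,600),interpolation=cv2.INTER_CUBIC))
E
```

```text
t 10.9333 tcp [0.5407 0.0037 0.0459] F [ 4.  -3.8 17.3] M [-0.645 -0.498 -0.026] w 0.030440198394944846 grip 59.887472956907004
q [-2.100e-01  6.010e-01  1.674e+00 -1.000e-03  8.570e-01  8.020e-01] yaw x 32.05 z [ 0.0093 -0.0027 -1.    ] shift units [-0.0102 -0.0123 -0.0033]
```

View pics/f.png

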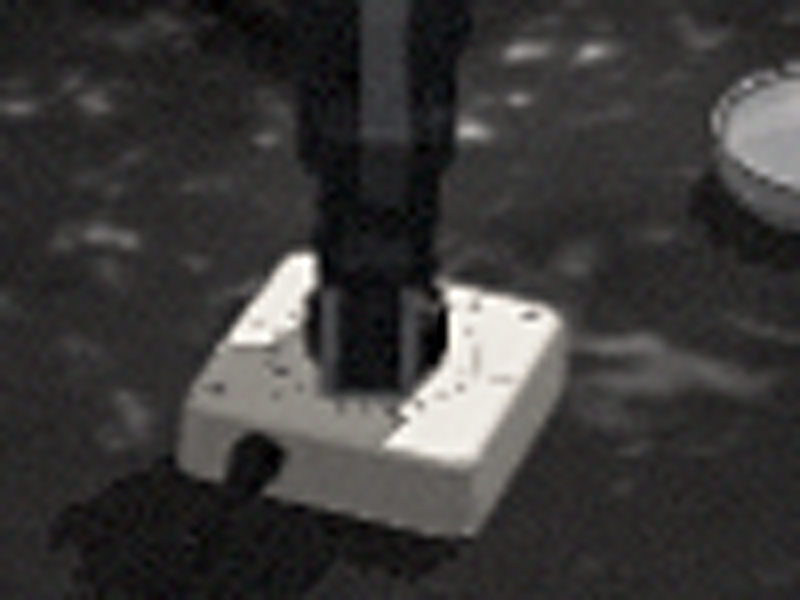

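The box held still this time (screw still at 530,316). I'll relieve the lateral load again and wind past the 15 with margin.

jog_arm:
  moves: [0.001,0.0035,0.001,0,0,0,1,0.001,0.0035,0.001,0,0,0,1,0.001,0.0035,0.001,0,0,0.04,1,0.001,0.0035,0.001,0,0,0.08,1,0.001,0.0035,0.001,0,0,0.12,1,0.001,0.0035,0.001,0,0,0.16,1,0.001,0.0035,0.001,0,0,0.2,1,0.001,0.0035,0.001,0,0,0.24,1,0.001,0.0035,0.001,0,0,0.28,1,0.001,0.0035,0.001,0,0,0.32,1,0.001,0.0035,0.001,0,0,0.32,1,0.001,0.0035,0.001,0,0,0.32,1]

```text
time_s: 11.98
tcp_pos: [0.5413, 0.0025, 0.0458]
eef_rot: [0.002, 1.0, 0.03, 0.005]
force: [3.1, -9.3, 18.4]
width: 0.0303
grip_force: 60.1
```

```bash
python3 - <<'E'
from h import *
from plant import env,cams
import cv2
rel(env.state(),[.5377,.0047,.0465])
b=cams.snapshot('scene'); g=b['frame']
ref=cv2.resize(cv2.imread('pics/f.png'),(100,75),interpolation=cv2.INTER_AREA)
cur=g[210:285,280:380]
# right screw patch shift between f and now, subpixel via 8x upscale
t=cv2.imread('pics/f.png')[285:355,490:590]; c=cv2.resize(cur,(800,600),interpolation=cv2.INTER_CUBIC)
r=cv2.matchTemplate(c,t,cv2.TM_CCOEFF_NORMED);_,v,_,l=cv2.minMaxLoc(r);print("screw shift",np.array(l)-[490,285],v)
E
```

```text
t 11.9833 tcp [0.5413 0.0025 0.0458] F [ 3.1 -9.3 18.4] M [-1.408 -0.328 -0.057] w 0.03032766975102809 grip 60.08703307248652
q [-0.211  0.602  1.672 -0.002  0.857  1.302] yaw x 3.42 z [ 0.0092 -0.0038 -1.    ] shift units [-0.0172 -0.0121 -0.0035]
screw shift [0 0] 0.9996585249900818
```

The box didn't move. The knob is at an estimated 3.45–3.5 rad, so I'll come back about 80° in two parts.

jog_arm:
  moves: [0.001,0.004,0,0,0,0,1,0.001,0.004,0,0,0,0,1,0.001,0.003,0,0,0,-0.05,1,0.001,0.003,0,0,0,-0.1,1,0.001,0.002,0,0,0,-0.15,1,0.001,0.002,0,0,0,-0.2,1,0.001,0.001,0,0,0,-0.25,1,0.001,0.001,0,0,0,-0.3,1,0.001,0,0,0,0,-0.35,1,0,0,0,0,0,-0.4,1,0,0,0,0,0,-0.4,1]

```text
time_s: 12.95
tcp_pos: [0.5406, 0.0039, 0.0458]
eef_rot: [0.002, 0.941, 0.339, 0.003]
force: [0.2, -0.3, 23.0]
width: 0.0303
grip_force: 60.3
```

```bash
cat >> h.py <<'E'
def screw(cams):
    import cv2
    cur=cams.snapshot('scene')['frame'][210:285,280:380]
    t=cv2.imread('pics/f.png')[285:355,490:590]; c=cv2.resize(cur,(800,600),interpolation=cv2.INTER_CUBIC)
    r=cv2.matchTemplate(c,t,cv2.TM_CCOEFF_NORMED);_,v,_,l=cv2.minMaxLoc(r);print("screw shift",np.array(l)-[490,285],v)
E
python3 -c "
from h import *
from plant import env,cams
rel(env.state(),[.5377,.0047,.0465]);screw(cams)"
```

```text
t 12.95 tcp [0.5406 0.0039 0.0458] F [ 0.2 -0.3 23. ] M [0.04  0.12  0.128] w 0.030338952488763293 grip 60.32584751257673
q [-0.21   0.602  1.673 -0.     0.859  0.669] yaw x 39.67 z [ 0.0074 -0.0016 -1.    ] shift units [-0.0085 -0.0123 -0.0036]
screw shift [0 0] 0.9995376467704773
```

jog_arm:
  moves: [0,0,-0.002,0,0,-0.05,1,0,0,-0.002,0,0,-0.1,1,0,0,-0.002,0,0,-0.15,1,0,0,-0.002,0,0,-0.2,1,0,0,-0.002,0,0,-0.25,1,0,0,-0.002,0,0,-0.3,1,0,0,-0.002,0,0,-0.35,1,0,0,-0.002,0,0,-0.4,1,0,0,-0.002,0,0,-0.45,1,0,0,-0.002,0,0,-0.48,1,0,0,-0.002,0,0,-0.48,1]

```text
time_s: 13.92
tcp_pos: [0.539, 0.0046, 0.0458]
eef_rot: [0.001, 0.75, 0.661, 0.001]
force: [-7.0, 3.7, 26.2]
width: 0.0302
grip_force: 60.8
```

```bash
python3 -c "
from h import *
from plant import env,cams
rel(env.state(),[.5377,.0047,.0465]);screw(cams)"
```

```text
t 13.9167 tcp [0.539  0.0046 0.0458] F [-7.   3.7 26.2] M [0.494 1.281 0.12 ] w 0.030180411242689373 grip 60.81010417314246
q [-0.209  0.601  1.675  0.     0.863 -0.084] yaw x 82.8 z [ 2.8e-03 -2.0e-04 -1.0e+00] shift units [-0.0004 -0.0062 -0.0037]
screw shift [1 0] 0.9950602054595947
```

The press has risen to 26 N, so I'll unload before opening.

jog_arm:
  moves: [0.0015,-0.004,-0.006,0,0,0,1,0.0015,-0.004,-0.011,0,0,0,1,0.0015,-0.004,-0.011,0,0,0,1,0.0015,-0.004,-0.011,0,0,0,1]

```text
time_s: 14.3
tcp_pos: [0.5378, 0.0048, 0.046]
eef_rot: [0.0, 0.751, 0.66, 0.0]
force: [-0.3, 1.3, 9.1]
width: 0.0301
grip_force: 60.2
```

jog_arm:
  moves: [0,0,-0.005,0,0,0,1,0,0,-0.005,0,0,0,1,0,0,-0.005,0,0,0,0.55,0,0,-0.005,0,0,0,0.4,0,0,-0.005,0,0,0,0.3,0,0,-0.005,0,0,0,0.2,0,0,-0.1,0,0,0,0.2,0,0,-0.3,0,0,0,0.2,0,0,-0.5,0,0,0,0.2,0,0,-0.7,0,0,0,0.2,0,0,-0.7,0,0,0,0.2]

```text
time_s: 15.22
tcp_pos: [0.54, 0.0044, 0.1929]
eef_rot: [0.005, 0.751, 0.66, 0.004]
force: [0.3, -0.4, 0.5]
width: 0.0685
grip_force: 0.0
```

jog_arm:
  moves: [-0.5,-0.2,0,0,0,0,0,-1,-0.2,0,0,0,0,0,-1,-0.2,0,0,0,0,0,-1,-0.2,0,0,0,0,0,-1,-0.2,0,0,0,0,0,-1,-0.2,0,0,0,0,0,-1,-0.2,0,0,0,0,0,-1,-0.2,0,0,0,0,0]

```text
time_s: 15.88
tcp_pos: [0.472, -0.188, 0.185]
eef_rot: [-0.0, 0.751, 0.66, 0.0]
force: [0.1, 0.7, 0.1]
width: 0.0853
grip_force: 0.0
```

```bash
python3 - <<'E'
from h import *
from plant import env,cams
import cv2
print(env.state()["tcp_pos"])
a=cams.snapshot("top");b=cams.snapshot("scene")
f=lambda x:cv2.resize(x,(400,343),interpolation=cv2.INTER_CUBIC)
cv2.imwrite("pics/g.png",np.vstack([np.hstack([f(a["frame"][212:272,312:382]),f(b["frame"][230:290,290:360])])]))
cv2.imwrite("pics/top1.png",a["frame"])
def pts(fr):
    m=(fr[205:280,305:390].min(2)>130).astype(np.uint8)
    n,l,st,ce=cv2.connectedComponentsWithStats(m); i=1+st[1:,4].argmax()
    c=cv2.findContours((l==i).astype(np.uint8),0,1)[0][0]
    box=cv2.boxPoints(cv2.minAreaRect(cv2.convexHull(c)))+[305,205]
    W=np.array([unproj(a,*p,.02) for p in box]); d=np.roll(W,-1,0)-W; an=np.degrees(np.arctan2(d[:,1],d[:,0]))%90
    c0=W.mean(0); k=c0.copy();k[2]=.034
    # pointer: brightness vs angle on knob top
    A=np.radians(np.arange(0,360,3)); g=cv2.cvtColor(fr,6).astype(np.float32)
    P=np.array([[proj(a,k+[r*np.cos(t),r*np.sin(t),0]) for t in A] for r in(.006,.008,.01,.012,.014)],np.float32)
    v=cv2.remap(g,P[...,0],P[...,1],1).mean(0); j=v.argsort()[-8:][::-1]
    print(W.round(4).tolist(),"c",c0.round(4),"edge",an.round(1)); print("pointer",np.degrees(A[j]),v[j].round(0))
pts(cv2.imread("pics/top0.png"));pts(a["frame"])
E
```

```text
[ 0.47197319 -0.18801256  0.18504408]
[[0.562, 0.0483, 0.02], [0.5818, -0.0201, 0.02], [0.5132, -0.0396, 0.02], [0.4935, 0.0285, 0.02]] c [0.5377 0.0042 0.02  ] edge [16.2 15.8 16.1 16.1]
pointer [357. 354.   0. 351.   3. 348.   6. 345.] [136. 131. 124. 120. 111. 107.  98.  93.]
[[0.5636, 0.0426, 0.02], [0.5755, -0.0276, 0.02], [0.5067, -0.0389, 0.02], [0.4948, 0.031, 0.02]] c [0.5352 0.0018 0.02  ] edge [9.6 9.3 9.6 9.6]
pointer [249. 252. 246. 255. 243. 258. 240. 261.] [91. 91. 90. 87. 83. 80. 76. 72.]
```

View pics/g.png

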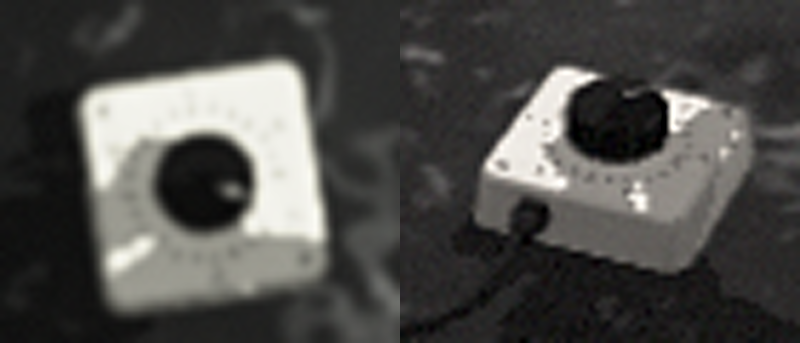

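The timer shows flat and unobstructed. The box has turned about 6.5° and shifted about 3 mm, both within limits. The pointer blob is near (232,189) in the left crop, close to the 10. I'll refine the angle by fitting the knob's silhouette in both cameras.

```bash
python3 - <<'E'
from h import *
from plant import env,cams
import cv2
from scipy.optimize import minimize
S={n:cams.snapshot(n) for n in("top","scene")}
T=np.linspace(0,2*np.pi,60)
U=8
def run(n,fr,c0,lab):
    s=S[n]; o=np.floor(proj(s,np.array([*c0,.03]))-20); o=o.astype(int)
    g=cv2.cvtColor(fr,6)[o[1]:o[1]+40,o[0]:o[0]+40]; G=cv2.resize(g,None,fx=U,fy=U,interpolation=cv2.INTER_CUBIC).astype(np.float32)
    D=np.clip((110-G)/60,0,1)-.5
    def px(X): return ((proj(s,X)-o+.5)*U-.5)
    def mask(c,pts): 
        m=np.zeros(G.shape,np.uint8); cv2.fillConvexPoly(m,cv2.convexHull(np.array(pts,np.float32)).astype(np.int32),1); return m
    def cyl(c): return mask(c,[px(np.array([c[0]+.017*np.cos(t),c[1]+.017*np.sin(t),z])) for t in T for z in(.02,.034)])
    cost=lambda c:-(D*cyl(c)).sum()
    r=minimize(cost,c0,method="Nelder-Mead",options=dict(initial_simplex=np.array([c0,[c0[0]+.002,c0[1]],[c0[0],c0[1]+.002]]),xatol=5e-5,fatol=1)).x
    top=mask(r,[px(np.array([r[0]+.0145*np.cos(t),r[1]+.0145*np.sin(t),.034])) for t in T])
    w=np.clip(G-np.median(G[top>0])-25,0,None)*top; ys,xs=np.indices(G.shape)
    u=(xs*w).sum()/w.sum(); v=(ys*w).sum()/w.sum()
    X=unproj(s,(u+.5)/U+o[0]-.5,(v+.5)/U+o[1]-.5,.034); d=X[:2]-r
    print(lab,n,"centre",r.round(4),"blob r",np.linalg.norm(d).round(4),"angle",np.degrees(np.arctan2(d[1],d[0])).round(1))
for n in S: run(n,cv2.imread(f"pics/{n}0.png"),[.5377,.0045],"start")
for n in S: run(n,S[n]["frame"],[.5352,.002],"now")
E
```

```text
start top centre [0.5382 0.0057] blob r 0.0104 angle -9.8
start scene centre [ 5.419e-01 -2.000e-04] blob r 0.0086 angle -6.9
now top centre [0.5344 0.0035] blob r 0.0044 angle -82.2
now scene centre [ 0.5382 -0.0026] blob r 0.0084 angle -28.1
```

```bash
python3 - <<'E'
from h import *
import cv2
from plant import cams
a=cams.snapshot("top");b=cams.snapshot("scene")
print(proj(a,np.array([.5344,.0035,.034])),proj(a,np.array([.5352,.0018,.034])))
g=cv2.cvtColor(a["frame"],6); print("cols 338..358 rows 234..254");print(g[234:255,338:359])
g=cv2.cvtColor(b["frame"],6); print("cols 317..339, rows 241..260");print(g[241:260,317:340])
E
```

```text
[346.96091815 243.4794837 ] [347.92305748 243.04502794]
cols 338..358 rows 234..254
[[236 229 236 242 245 243 236 226 220 210 211 210 220 231 236 238 231 228
  236 237 236]
 [226 224 231 235 230 213 173 143 127 117 117 122 143 168 198 229 237 238
  239 233 229]
 [178 184 183 171 152 122  80  49  38  32  33  39  54  77 124 185 227 240
  240 232 229]
 [149 150 132  99  64  40  23  17  16  19  18  18  22  26  53 111 176 227
  240 238 236]
 [152 140 102  56  29  19  20  22  24  22  22  22  22  19  22  46 109 185
  231 240 238]
 [152 126  78  33  20  20  23  25  25  24  22  24  24  23  22  22  53 123
  199 236 237]
 [145 105  53  24  21  22  23  26  26  24  25  25  24  25  23  22  26  75
  166 233 240]
 [138  86  37  21  23  23  22  21  22  22  23  20  20  20  22  22  22  52
  150 231 241]
 [127  73  29  21  23  22  18  17  17  15  16  15  17  19  19  20  17  40
  138 228 240]
 [110  59  23  19  20  18  14  13  14  15  16  20  31  37  40  34  17  31
  128 220 240]
 [107  54  19  15  15  14  13  14  14  10  15  26  48  73  92  79  43  40
  125 217 241]
 [110  58  22  13  15  13  14  14  14
[... 2026 characters left out ...]
 12   0 229 242 163]
 [240 141  32   4   1  13  11   6  18  12   5  18  12  16  12  16   3   0
    0  22 125 138 120]
 [165 145  71  11   8  11   0   0   4  11   7  11  23  10   7  14   6  10
   16  72 133 141 139]
 [139 146 110  55  22  13   6  12   9   4  19  14   0   9  20  14   4   9
   20 106 136 143 143]
 [136 144 149 108  60  18   9   5  12  17   3   9   7   1  13   3  23  46
   79 135 144 136 137]
 [136 142 144 148 129  83  45  42  30  11  11   6   6  23  23  44  87 141
  147 143 135 110 122]
 [102 133 143 142 144 150 124 121  84  65  59  55  65  87  84 139 146 147
  138 143 121 104 137]
 [169 136 143 117 138 144 142 142 144 150 147 146 147 147 147 140 139 143
  141 136 145 118 138]]
```

Two independent estimates agree. The image gives about 117–119°, and tool turn minus box spin gives 120°, against a target of 120° ± 8.6°. The peak reached was about 198°, past the 182° needed. The corner moved about 6.5 mm and the knob axis about 3.5 mm, both under 15 mm. I'm handing it in.

```bash
python3 -c "
from plant import env
print(env.job_done())"
```

```text
the job is handed in; nothing more can be done
None
```

I handed the job in with the knob wound to about 3.45 rad (past the 15) and left at about 2.07 rad on the 10, by my estimates from the camera and the tool turn. The box corner by the 11 had moved about 6.5 mm and the knob axis about 3.5 mm; the highest press I read was 26 N, the block, dish and loupe were not approached, and the hand-in gave back no verdict.

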